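Close and latch the cake carrier

ROBOT

A 7-joint arm with a two-finger parallel gripper is mounted at the origin on the work surface. World frame = base frame: x ahead of the robot, y to its left, z up, the work surface at z = 0. Lengths are in m, angles in rad, forces in N, time in s.
With the tool pointing down it reaches from about 0.35 to 0.9 m from the base axis. Payload 8.1 kg.
Tool frame: the origin (TCP) lies midway between the tips of the shut fingers; the grasp point (between the pads) lies behind it (arm.tcp_to_grasp is the z of the grasp point in the tool frame, in m); z points along the fingers, y is the line along which they close (so a half turn about z gives the same grasp; the last joint's range is limited). The gripper opens to 92 mm and grips with 3 to 60 N. Pads are 19 mm wide; open, the fingers measure 130 mm over their backs; the gripper's body (75 mm by 190 mm) begins 47 mm behind the grasp point.
Start: joints at [1.051, 0.434, 0.025, 1.573, -0.012, 1.134, -0.075], TCP at [0.253, -0.572, 0.227] pointing down, gripper open.
Joint ranges: [-2.62, 2.62], [-0.44, 2.09], [-1.27, 1.32], [0.08, 2.57], [-1.32, 4.46], [0.12, 2], [-2.74, 2.74]. Speed limits (rad/s): [2.22, 2.22, 3.01, 3.01, 3.14, 3.14, 3.14].

INTERFACE

Orientations are given as a rotation vector (axis times angle).
In Python, from cell import readout, vision, arm gives the robot as it stands.
- The arm moves only by the tool carry_out, never from a script. Its argument "increments" is one flat list of numbers, 6 for each row, row after row: the shift along the world's x, y, z in mm, then the turn, a rotation vector about the world's x, y, z in rad. In form: [tx, ty, tz, wx, wy, wz, tx, ty, tz, wx, wy, wz, ...]. A call has 1 to 20 rows; each row shifts and turns the commanded pose from where the row before left it; what a row does not reach is not made up. A row lasts 1/8 s, in which the tool goes at most 62.5 mm and 10.7 degrees, less where a joint would pass 70% of its speed; a pose out of reach is approached as far as the arm can. A call with a gripper value outside its range is refused whole. "grip" is the closure, from 0 (fully open) to 1 (shut), set as the call begins (left out, the last holds). The fingers move at their own pace and stop on an object; "newtons" is the grip in N (left out, the last holds). Time passes only in rows, so rows that do not move let the fingers close. It gives the time, the measured TCP pose, the force, the opening and the grip force at its end, in the units of the state.
- readout.observe(): the state, without advancing time (a new reading comes with each control period).
- vision.get_image(name): name is "side" or "top" or "wrist"; returns the picture (480x640x3 uint8, red, green, blue); there is no depth.
- vision.calibration(name): a dict with "fov_y" (degrees; the focal length in pixels is half the picture's height over the tangent of half this angle, whatever the lens; pixels are square), "cx", "cy" (the principal point, pixels), "pose" (4x4, takes a point from camera to world coordinates). Camera axes: x right, y up, looking along -z (the intrinsics and any distortion apply to the point x, -y, -z); pixel columns grow to the right and rows downward; lengths in m; the calibration is good to about 2 mm. The wrist camera is an equidistant fisheye: a pixel r from the principal point sees the ray r / f radians off the axis. A picture is of the moment at which its call begins: read the wrist's pose just before it. calibration takes no time and is no camera call; for the wrist camera it gives the pose at the moment of the call.
- arm.sign_off(): hands the job in; it is judged then, once.
The state is a dict: "clock": time; "joints": joint angles; "dq": joint speeds; "joint_efforts": joint torques, N m; "position": TCP position; "ee_rot": TCP orientation; "force": force on the tool from outside, world axes, zero at the start; "ft_torque": the same for the moment, N m; "width": opening from 0.0 (shut) to 1.0 (fully open); "gripper_force": force on a finger pad.
Only numpy, scipy, OpenCV 4.12 (cv2) and the standard library are available. Lean on these libraries where they do the work, as an engineer would, in place of code of your own. Each camera call takes 0.05 s, during which the arm holds its last target. There are 200 camera calls.

TASK

Get the cake carrier ready to travel: close its pink lid fully, hook the blue-barred steel bail of the toggle latch over the dark keeper on the lid, then press the red lever past centre until it lies flat, so that the latch pulls tight and stays shut by itself. Leave the bowl, the dish, the jar and the spatula where they are.

Things in the scene. Friction and masses are not known exactly. Their poses are not given: they have to be found in the camera images.
- carrier: White plastic cake carrier, fixed to the counter. Origin at the table surface under the carrier, z up; its own -x is the latch side. In its own axes (mm): open box x -70 to 130, y -100 to 100, rim 90 high, and in front of it a lower solid step x -190 to -70, y -60 to 60, top 55 high, which carries the latch.
- lid (a joint): Angle of the pink lid in rad: 0 fully closed, grows as it opens upward (limit 1.5). It turns about the carrier's y at carrier x 130, z 90. The lid is a plate 200 x 204 x 12 mm, top 102 mm above the table when closed. Stiff hinge, stays where it is left; a few newtons on top push it shut.
- lid_top (a point): Point on the lid's upper face, mid-width, 110 mm from its hinge line (carrier x 20, z 102 when closed): a place to push it shut.
- lever (a joint): Angle of the red lever, rad: 0 closed, lying flat, tip towards the carrier's -x; 1.57 upright; limit 2.1, leaning to the lid. Turns about the carrier's y through lever_hinge. Stays where it is left (friction 0.05 N m). With the bail hooked it passes centre at about 0.24, where the pull is greatest (a few newtons at the tip), then stays down.
- lever_hinge (a point): Lever's hinge pin, fixed on the carrier: at carrier x -110, y 0, z 78 mm.
- lever_tip (a point): Near the free end of the lever's red handle, 70 mm from lever_hinge. The handle is a plate 30 mm wide (along carrier y) and 6 mm thick, from 8 to 75 mm from lever_hinge; its last 12 mm are bent up by 0.5 rad. Tip at carrier x -180, z 78 when closed.
- bail_pivot (a joint): Angle of the bail on the lever, rad: about 0 when latched, grows as the bail swings up and back from the lid, to its stop at 3.3. Loose pivot with a little friction: past upright the bail drops to the side it leans to. Elevation of the bail (pin to bar, from carrier +x upward) = 0.735 - lever + bail_pivot. Its pin is on the lever, 24 mm from lever_hinge at elevation 4.05 - lever.
- bail: Steel wire bail of the latch, a U 70 mm wide that straddles the lever and the keeper: two side wires 5 mm thick, at y -32.5 and 32.5 mm, and a cross bar. Origin at its pin, x along the side wires to the bar, 80 mm away. It is sprung, stretching up to 8 mm along x (5 N per mm). Ends at the bar; nothing else of it catches.
- bail_bar (a point): Middle of the bail's cross bar, a blue-sleeved rod 8 mm thick and 70 mm long along the carrier's y. It must come down beyond the keeper (on its +x side), then be drawn back under its lip by the lever.
- keeper (a point): Dark steel hook on the lid's front edge, 22 mm wide (y). The point is the seat of the bar's axis when latched (carrier x -64, z 114, lid closed); axes as the lid's (the carrier's when closed). Mouth open to +x: post (lid_c2) at x -11 to -4, lip at x -11 to 4, z 7 to 10, sole top at z -4, to x 33 mm. The bar must come down past the lip at x above 8; it reaches that with the lever above 1.5 rad.
- bowl_mid (a point): Loose steel mixing bowl, 180 mm wide, 75 mm high; point half-way up. Leave it alone.
- berry_dish_mid (a point): Loose white dish with strawberries, 150 mm wide; point 10 mm up. Leave it alone.
- jar_mid (a point): Loose clear jar with a green cap, 70 mm wide, 110 mm high; point half-way up. Leave it alone.
- spatula_mid (a point): Loose red-handled spatula lying flat; point near its middle. Leave it alone.

How it is judged:
By the outcome, as a careful person would: the job done as asked, in the order asked, and still so for the second after the job is handed in, with the robot touching nothing.
It also fails if it takes over 54 s, if anything falls off the work surface, if the arm or the gripper's body presses on something with over 40 N, if the wrist force passes 120 N, or if a joint passes its speed limit or range.

## Working session

There is one attempt and no reset: what is moved stays moved. The work goes in short steps, Python scripts to look and compute and a tool call to move; the robot and the scene stay as the last step left them, time stands still between calls to the robot, and variables do not carry over. Pictures are saved under pics/ and viewed, at most 10 in all, crops included, and the job is handed in when it is done.

Besides the shell and the picture viewer there is one more tool, called after "Emit:" by a JSON object that holds its "fn" and its "kwargs". carry_out: Moves the arm, as the interface text tells. Its arguments: {"type":"object","properties":{"increments":{"type":"array","items":{"type":"number"}},"grip":{"type":"number"},"newtons":{"type":"number"}},"required":["increments"]}

```bash
mkdir -p pics
python3 - <<'E'
from cell import readout, vision, arm
import cv2,numpy as np
s=readout.observe();print(s['clock'],s['position'],s['ee_rot'],arm.tcp_to_grasp)
for n in ['side','top']:
    cv2.imwrite(f'pics/{n}0.png',vision.get_image(n)[:,:,::-1]);c=vision.calibration(n);print(n,c['fov_y'],c['cx'],c['cy'],np.round(c['pose'],3).tolist(),[k for k in c])
E
```

```text
0.0 [ 0.25277635 -0.57106692  0.22596248] [-3.07222452e+00 -6.49545214e-01  6.86127122e-04] -0.0188
side 53.76639288464766 324.34113650837907 251.7504162998269 [[-0.989, 0.097, -0.112, 0.457], [-0.148, -0.68, 0.718, 0.943], [-0.006, 0.727, 0.687, 1.028], [0.0, 0.0, 0.0, 1.0]] ['fov_y', 'cx', 'cy', 'pose']
top 52.29075544710253 322.8477570800552 244.9597082698366 [[0.016, 0.99, -0.141, 0.454], [-1.0, 0.016, 0.0, -0.019], [0.002, 0.141, 0.99, 1.204], [0.0, 0.0, 0.0, 1.0]] ['fov_y', 'cx', 'cy', 'pose']
```

View pics/top0.png

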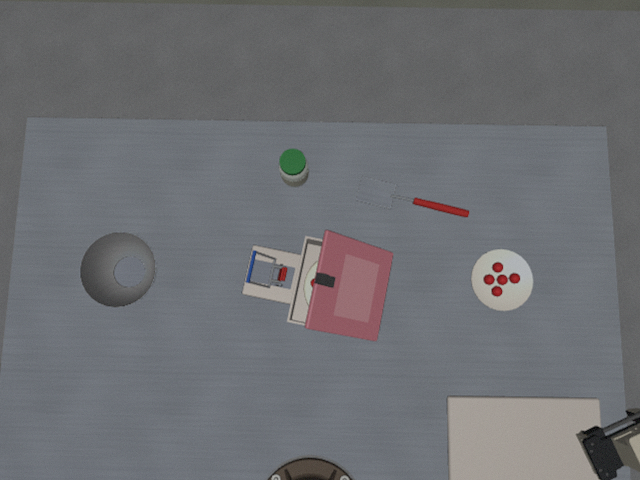

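View pics/side0.png

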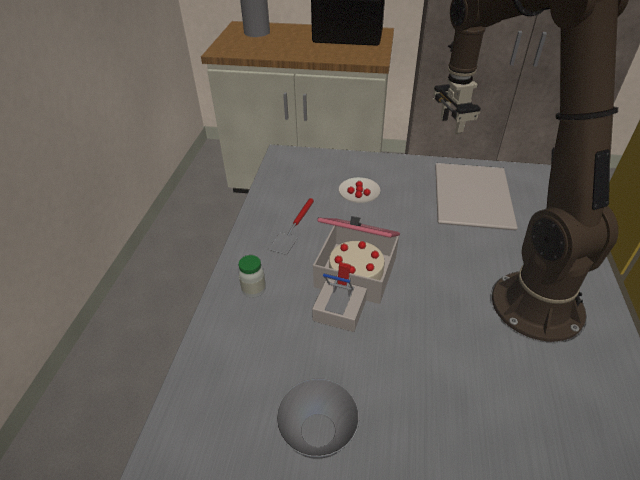

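The carrier is near the middle (top: step about (270,273), lid (350,285)), with the lid partly open. The lever is about upright and the bail is laid back towards the bowl side. I'll zoom in.

Run:
```python
import cv2,numpy as np
t=cv2.imread('pics/top0.png')[220:350,235:400];s=cv2.imread('pics/side0.png')[205:335,305:405]
a=cv2.resize(t,None,fx=4.8,fy=4.8,interpolation=cv2.INTER_CUBIC)[:600]
b=cv2.resize(s,None,fx=4.6,fy=4.6,interpolation=cv2.INTER_CUBIC)
cv2.imwrite('pics/t0z.png',a);cv2.imwrite('pics/s0z.png',b)
```

```text
(no output)
```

View pics/t0z.png

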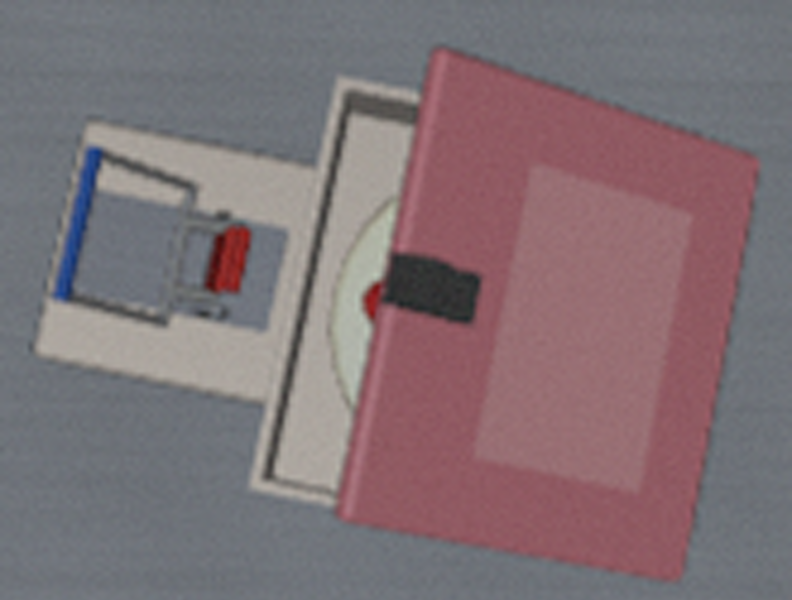

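View pics/s0z.png

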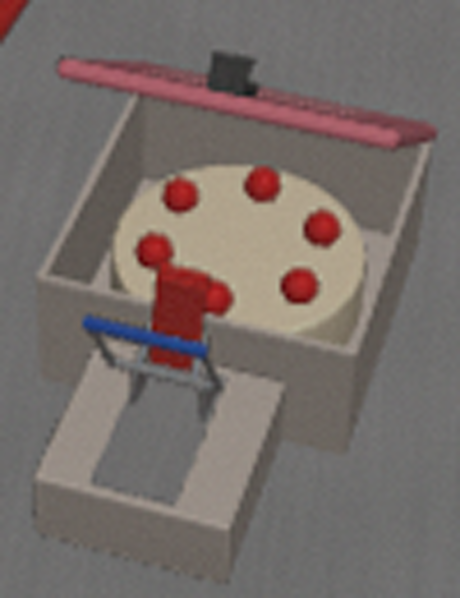

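Zooms: step's outer corners in top-zoom (90,122),(35,353), and box rim corners (340,75),(250,490). The bar's middle is at (79,223) in top and (147,338) in side-zoom, and the red lever tip is around (228,260) / (185,275).

```bash
cat > h.py <<'E'
import numpy as np,cv2
from cell import vision,readout
def ray(n,u,v,c=None):
    c=c or vision.calibration(n);f=240/np.tan(np.radians(c['fov_y']/2));P=c['pose']
    d=np.array([(u-c['cx'])/f,-(v-c['cy'])/f,-1.])
    if n=='wrist':
        r=np.hypot(d[0],d[1]);d=np.array([d[0]/r*np.sin(r),d[1]/r*np.sin(r),-np.cos(r)]) if r>1e-9 else d
    return P[:3,3],P[:3,:3]@d
def onz(n,u,v,z):
    o,d=ray(n,u,v);return o+d*(z-o[2])/d[2]
def tri(*rs):
    A=np.zeros((3,3));b=np.zeros(3)
    for o,d in rs:
        d=d/np.linalg.norm(d);M=np.eye(3)-np.outer(d,d);A+=M;b+=M@o
    return np.linalg.solve(A,b)
def toC(p,C): # world->carrier mm
    th,x,y=C;R=np.array([[np.cos(th),-np.sin(th),0],[np.sin(th),np.cos(th),0],[0,0,1]])
    return R.T@(np.asarray(p)-[x,y,0])*1000
def toW(p,C):
    th,x,y=C;R=np.array([[np.cos(th),-np.sin(th),0],[np.sin(th),np.cos(th),0],[0,0,1]])
    return R@(np.asarray(p)/1000.)+[x,y,0]
E
python3 - <<'E'
from h import *
T=lambda a,b:(235+a/4.8,220+b/4.8)
S=lambda a,b:(305+a/4.6,205+b/4.6)
pts=[((90,122),(-190,60,55)),((35,353),(-190,-60,55)),((340,75),(-70,100,90)),((250,490),(-70,-100,90))]
W=np.array([onz('top',*T(*a),m[2]/1e3)[:2] for a,m in pts]);M=np.array([m[:2] for _,m in pts])/1e3
w=W.mean(0);m=M.mean(0);a=W-w;b=M-m
th=np.arctan2((b[:,0]*a[:,1]-b[:,1]*a[:,0]).sum(),(a*b).sum())
R=np.array([[np.cos(th),-np.sin(th)],[np.sin(th),np.cos(th)]]);t=w-R@m
C=(th,*t);print('C',C,'res mm',np.round((W-(M@R.T+t))*1e3,1).tolist())
# side check: step outer corners
for q,mm in [((37,485),(-190,60)),((228,527),(-190,-60)),((38,283),None),((355,352),None)]:
    print(q,toC(onz('side',*S(*q),.055 if mm else .09),C).round(1))
for n,a,b in [('bar',(79,223),(147,338)),('levertip',(228,260),(185,275)),('barL',(95,150),(90,323)),('barR',(63,297),(204,350)),('lidfrontL',(435,50),(62,68)),('lidfrontR',(345,518),(398,140))]:
    p=tri(ray('top',*T(*a)),ray('side',*S(*b)));print(n,toC(p,C).round(1),p.round(4))
E
```

```text
C (np.float64(-1.7603312082668714), np.float64(0.5216350800456439), np.float64(-0.029981499708165632)) res mm [[-2.2, -0.6], [1.5, -0.6], [1.0, 0.4], [-0.3, 0.8]]
(37, 485) [-198.    53.8   55. ]
(228, 527) [-191.4  -58.7   55. ]
(38, 283) [-76.8  97.3  90. ]
(355, 352) [-69.6 -98.5  90. ]
bar [-1.653e+02  1.000e-01  1.638e+02] [0.5529 0.1324 0.1638]
levertip [-98.4  -1.2 149.4] [0.539  0.0669 0.1494]
barL [-165.5   33.1  164.6] [0.5854 0.1263 0.1646]
barR [-164.8  -32.9  165.1] [0.5204 0.1381 0.1651]
lidfrontL [-24.7  99.5 217.8] [ 0.624  -0.0245  0.2178]
lidfrontR [ -21.3 -100.5  216.2] [0.427  0.0099 0.2162]
```

Emit:
{"fn": "carry_out", "kwargs": {"increments": [18, 36, 10, 0, 0, 0.064, 18, 36, 10, 0, 0, 0.064, 18, 36, 10, 0, 0, 0.064, 18, 36, 10, 0, 0, 0.064, 18, 36, 0, 0, 0, 0.064, 18, 36, 0, 0, 0, 0.064, 18, 36, 0, 0, 0, 0.064, 18, 36, 0, 0, 0, 0.064, 18, 36, 0, 0, 0, 0.064, 18, 36, 0, 0, 0, 0.064, 18, 36, 0, 0, 0, 0.064, 18, 36, 0, 0, 0, 0.064, 18, 36, 0, 0, 0, 0.064, 18, 36, 0, 0, 0, 0.064, 17, 35, 0, 0, 0, 0.064, 0, 0, 0, 0, 0, 0], "grip": 1, "newtons": 30}}

```text
clock: 2.1
position: [0.5226, -0.0291, 0.2665]
ee_rot: [-2.419, -2.002, -0.001]
force: [-0.3, -0.4, -1.0]
width: 0.002
gripper_force: 0.0
```

Emit:
{"fn": "carry_out", "kwargs": {"increments": [0, 0, -25, 0, 0, 0, 0, 0, -25, 0, 0, 0, 0, 0, -14, 0, 0, 0, 0, 0, -14, 0, 0, 0, 0, 0, -14, 0, 0, 0, 0, 0, -14, 0, 0, 0, 0, 0, -14, 0, 0, 0, 0, 0, -14, 0, 0, 0, 0, 0, -14, 0, 0, 0, 0, 0, -10, 0, 0, 0, 0, 0, -6, 0, 0, 0, 0, 0, 0, 0, 0, 0]}}

```text
clock: 3.6
position: [0.5218, -0.0326, 0.1025]
ee_rot: [-2.426, -1.996, 0.001]
force: [-0.2, 0.1, -0.4]
width: 0.005
gripper_force: 0.0
```

Emit:
{"fn": "carry_out", "kwargs": {"increments": [0, 0, -2, 0, 0, 0, 0, 0, -2, 0, 0, 0, 0, 0, 0, 0, 0, 0]}}

```text
clock: 3.98
position: [0.5221, -0.0327, 0.1018]
ee_rot: [2.425, 1.994, -0.0]
force: [-14.6, -0.2, 44.1]
width: 0.006
gripper_force: 21.5
```

Emit:
{"fn": "carry_out", "kwargs": {"increments": [0, 0, 20, 0, 0, 0, 0, 0, 40, 0, 0, 0, 0, 0, 40, 0, 0, 0, 0, 0, 40, 0, 0, 0, 6, 34, 10, 0, 0, 0, 6, 34, 0, 0, 0, 0, 6, 34, 0, 0, 0, 0, 6, 34, 0, 0, 0, 0, 6, 34, 0, 0, 0, 0, 6, 34, 0, 0, 0, 0, 0, 0, 0, 0, 0, 0]}}

```text
clock: 5.35
position: [0.5575, 0.1746, 0.2484]
ee_rot: [-2.421, -2.0, -0.001]
force: [-0.7, -0.1, 0.5]
width: 0.003
gripper_force: 0.0
```

```bash
cat >> h.py <<'E'
C=(-1.7603,.52163,-.02998)
def crops(n,name):
    im=vision.get_image(n)[:,:,::-1]
    a=im[220:350,235:400] if n=='top' else im[205:335,305:405]
    k=4.8 if n=='top' else 4.6
    cv2.imwrite(f'pics/{name}.png',cv2.resize(a,None,fx=k,fy=k,interpolation=cv2.INTER_CUBIC)[:600]);return im
E
python3 - <<'E'
from h import *
s=readout.observe();print(s['position'],toC(s['position'],C).round(1))
crops('side','s1')
E
```

```text
[0.55754099 0.17459221 0.24844668] [-207.7   -3.3  248.4]
```

View pics/s1.png

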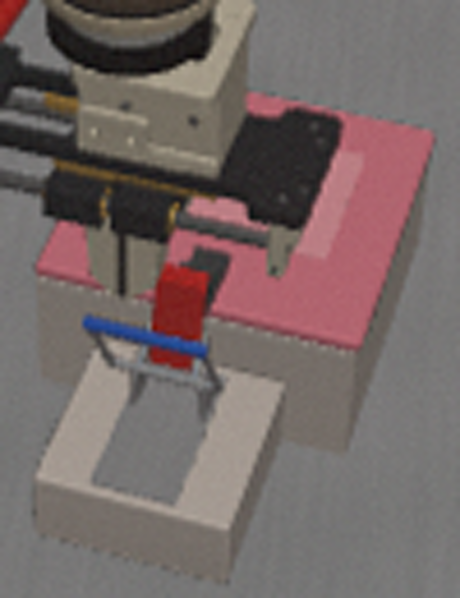

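The lid is flat and closed, the lever and bail unchanged; gripper tip appears near zoom (122,290). I'll check that against the projection.

Run:
```python
from h import *
s=readout.observe();c=vision.calibration('side');f=240/np.tan(np.radians(c['fov_y']/2));P=c['pose']
for p in [s['position'],toW((-165,0,164),C),toW((-64,0,114),C)]:
    q=P[:3,:3].T@(p-P[:3,3]);u=c['cx']+f*q[0]/-q[2];v=c['cy']-f*q[1]/-q[2];print((u-305)*4.6,(v-205)*4.6)
```

```text
127.88138674445638 278.8334216651019
146.094542829966 337.19182405704555
198.62604039852133 277.9553722475346
```

Emit:
{"fn": "carry_out", "kwargs": {"increments": [1, 0, -30, 0, 0, 0, 1, 0, -30, 0, 0, 0, 1, 0, -28, 0, 0, 0, 0, 0, 0, 0, 0, 0, -2, -10, 0, 0, 0, 0, -1.5, -8, 0, 0, 0, 0, -1, -6, 0, 0, 0, 0, -1, -6, 0, 0, 0, 0, -1, -6, 0, 0, 0, 0, -1, -6, 0, 0, 0, 0, -1, -6, 0, 0, 0, 0, -1, -6, 0, 0, 0, 0, -1, -6, 0, 0, 0, 0, -1, -6, 0, 0, 0, 0, -1, -5, 0, 0, 0, 0, -1, -5, 0, 0, 0, 0, -1, -4, 0, 0, 0, 0, 0, 0, 0, 0, 0, 0]}}

```text
clock: 7.65
position: [0.5464, 0.0911, 0.1607]
ee_rot: [2.427, 1.995, -0.0]
force: [1.2, -0.7, -0.2]
width: 0.006
gripper_force: 0.0
```

Run:
```python
from h import *
s=readout.observe();print(toC(s['position'],C).round(1),s['force'])
for n in ('top','side'):
    im=crops(n,n[0]+'2');h=cv2.cvtColor(im,cv2.COLOR_BGR2HSV)
    m=cv2.inRange(h,(105,130,60),(130,255,255));ys,xs=np.nonzero(m);print(n,len(xs),xs.mean() if len(xs) else 0,ys.mean() if len(xs) else 0)
```

```text
[-123.6    1.5  160.7] [ 1.23675693 -0.73648648 -0.2458031 ]
top 0 0 0
side 27 346.51851851851853 261.4074074074074
```

View pics/s2.png

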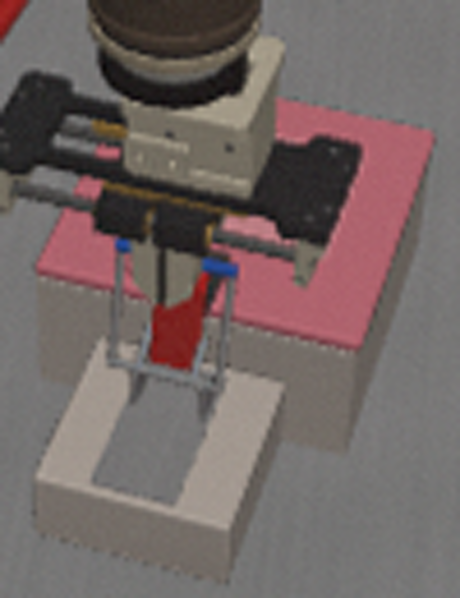

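Bar ends are visible either side of the finger at zoom (123,245) and (222,268), so the bail is now about upright. I'll compute its angle.

Run:
```python
from h import *
for q in [(172,257),(123,245),(221,268)]:
    o,d=ray('side',305+q[0]/4.6,205+q[1]/4.6);o=toC(o,C);d=toC(o*0+d+[C[1],C[2],0],C)
    Y={172:0,123:33,221:-33}[q[0]];p=o+d*(Y-o[1])/d[1] if 0 else None
    for x in (-120,-110,-100,-90):
        p=o+d*(x-o[0])/d[0];print(q,p.round(1),np.hypot(p[0]+126,p[2]-96).round(1))
```

```text
(172, 257) [-120.     0.   183.4] 87.6
(172, 257) [-110.     3.   173.2] 78.8
(172, 257) [-100.     6.   162.9] 71.8
(172, 257) [-90.    9.  152.7] 67.1
(123, 245) [-120.    28.6  183.6] 87.8
(123, 245) [-110.    32.   173.4] 79.0
(123, 245) [-100.    35.3  163.1] 72.0
(123, 245) [-90.   38.7 152.9] 67.3
(221, 268) [-120.   -28.2  184. ] 88.2
(221, 268) [-110.   -25.6  173.7] 79.4
(221, 268) [-100.   -22.9  163.5] 72.3
(221, 268) [-90.  -20.3 153.3] 67.6
```

Emit:
{"fn": "carry_out", "kwargs": {"increments": [0, 0, 2, 0, 0, 0, -1, -6, 0, 0, 0, 0, -1, -6, 0, 0, 0, 0, -1, -6, 0, 0, 0, 0, -1, -6, 0, 0, 0, 0, 0, 0, 0, 0, 0, 0, 0, 0, 0, 0, 0, 0]}}

```text
clock: 8.62
position: [0.5425, 0.0676, 0.1628]
ee_rot: [-2.426, -1.996, -0.0]
force: [0.0, -0.3, -0.1]
width: 0.007
gripper_force: 0.0
```

```bash
cat >> h.py <<'E'
def bar(n='side'):
    im=vision.get_image(n);h=cv2.cvtColor(im,cv2.COLOR_RGB2HSV)
    m=cv2.inRange(h,(105,130,60),(130,255,255));k,_,st,ce=cv2.connectedComponentsWithStats(m)
    print([(st[i,4],ce[i].round(1).tolist()) for i in range(1,k) if st[i,4]>3])
    for i in range(1,k):
        if st[i,4]<=3: continue
        o,d=ray(n,*ce[i]);o=toC(o,C);d=toC(d+[C[1],C[2],0],C)
        z=np.arange(105,180,.5);p=o+d*((z-o[2])/d[2])[:,None];r=np.abs(np.hypot(p[:,0]+126,p[:,2]-96)-80)
        for j in range(1,len(z)-1):
            if r[j]<2 and r[j]<=r[j-1] and r[j]<=r[j+1]: print(p[j].round(1))
E
python3 - <<'E'
from h import *
s=readout.observe();print(toC(s['position'],C).round(1),s['force']);bar()
E
```

```text
[-99.8   2.2 162.8] [ 0.02997257 -0.29910213 -0.11841553]
[(np.int32(17), [354.8, 259.1])]
[-57.2 -15.8 137. ]
[-84.6 -22.9 164.5]
```

Emit:
{"fn": "carry_out", "kwargs": {"increments": [-1, -6, 0, 0, 0, 0, -1, -6, 0, 0, 0, 0, -1, -6, 0, 0, 0, 0, -1, -6, 0, 0, 0, 0, 0, 0, 0, 0, 0, 0, 0, 0, 0, 0, 0, 0, 0, 0, 0, 0, 0, 0]}}

```text
clock: 9.55
position: [0.5385, 0.0438, 0.1628]
ee_rot: [-2.426, -1.996, -0.0]
force: [-0.1, -0.2, 0.0]
width: 0.005
gripper_force: 0.0
```

Run:
```python
from h import *
s=readout.observe();print(toC(s['position'],C).round(1),s['force']);bar();crops('side','s3')
```

```text
[-75.6   2.7 162.8] [-0.07136942 -0.21594752  0.01337048]
[(np.int32(47), [349.1, 261.9])]
[-47.6   2.4 111.5]
[-108.7  -14.6  174. ]
```

View pics/s3.png

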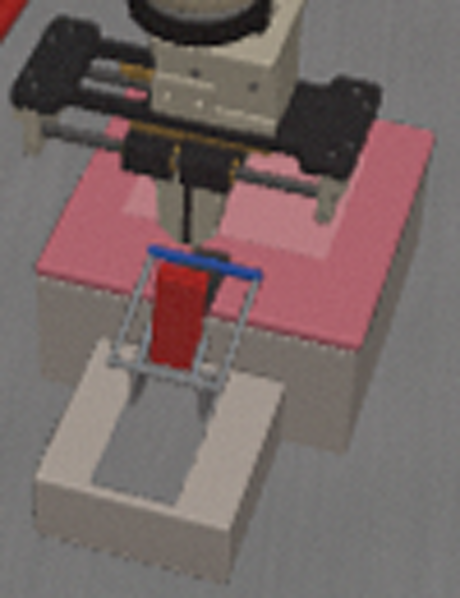

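The bail has dropped beyond the keeper (bar at carrier about (-48, 111.5)). Next I pull the lever over to about 0.8 rad.

Emit:
{"fn": "carry_out", "kwargs": {"increments": [-1, 0, -13, 0, 0, 0, -1, 0, -13, 0, 0, 0, 0, 0, 0, 0, 0, 0, 1.2, 6.2, 0, 0, 0, 0, 1.2, 6.2, 0, 0, 0, 0, 1.2, 6.2, 0, 0, 0, 0, 1.2, 6.2, 0, 0, 0, 0, 1.2, 6.2, -1, 0, 0, 0, 1, 5.5, -1.5, 0, 0, 0, 1, 5.5, -1.5, 0, 0, 0, 1, 5.5, -2, 0, 0, 0, 0.9, 4.8, -3, 0, 0, 0, 0.9, 4.8, -3, 0, 0, 0, 0.9, 4.8, -3, 0, 0, 0, 0, 0, 0, 0, 0, 0]}}

```text
clock: 11.52
position: [0.5481, 0.1059, 0.1214]
ee_rot: [-2.425, -1.996, 0.0]
force: [0.2, 0.2, 0.3]
width: 0.005
gripper_force: 0.0
```

Run:
```python
from h import *
s=readout.observe();print(toC(s['position'],C).round(1),s['force']);bar();crops('side','s4')
```

```text
[-138.4    0.4  121.4] [0.2165121  0.21161047 0.32426792]
[(np.int32(6), [358.0, 268.5])]
[-126.1  -43.4  176. ]
```

View pics/s4.png

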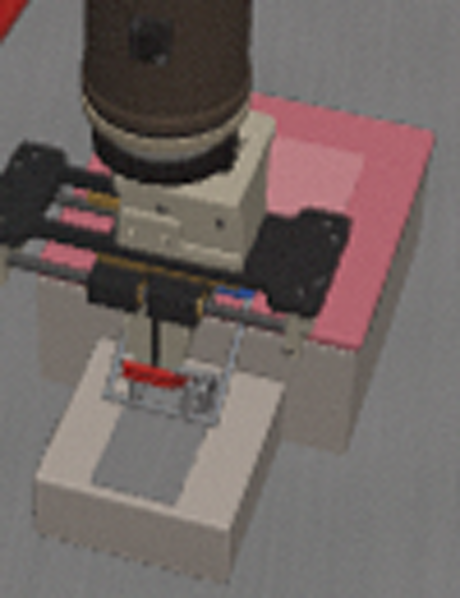

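The lever is following, with the bar end at zoom (237,293), next to the keeper seat. Next I press past centre.

Emit:
{"fn": "carry_out", "kwargs": {"increments": [0.7, 3.8, -4.3, 0, 0, 0, 0.7, 3.8, -4.3, 0, 0, 0, 0.7, 3.8, -4.3, 0, 0, 0, 0.4, 2, -4.4, 0, 0, 0, 0.4, 2, -4.4, 0, 0, 0, 0.4, 2, -4.4, 0, 0, 0]}}

```text
clock: 12.38
position: [0.5515, 0.1229, 0.0953]
ee_rot: [-2.426, -1.996, 0.0]
force: [0.0, -1.7, 1.2]
width: 0.003
gripper_force: 0.4
```

Emit:
{"fn": "carry_out", "kwargs": {"increments": [0.1, 0.6, -4, 0, 0, 0, 0.1, 0.6, -4, 0, 0, 0, 0.1, 0.6, -4, 0, 0, 0, 0.1, 0.6, -3, 0, 0, 0, 0, 0, 0, 0, 0, 0]}}

```text
clock: 13.0
position: [0.5518, 0.1249, 0.0813]
ee_rot: [2.426, 1.995, -0.001]
force: [-3.4, -2.3, 9.5]
width: 0.004
gripper_force: 5.1
```

Emit:
{"fn": "carry_out", "kwargs": {"increments": [0, 0, -1.5, 0, 0, 0, 0, 0, 0, 0, 0, 0]}}

```text
clock: 13.25
position: [0.5519, 0.1249, 0.081]
ee_rot: [2.425, 1.995, 0.0]
force: [-8.2, -3.4, 24.0]
width: 0.006
gripper_force: 12.1
```

Emit:
{"fn": "carry_out", "kwargs": {"increments": [0, 0, 15, 0, 0, 0, 0, 0, 30, 0, 0, 0, 0, 0, 40, 0, 0, 0, 0, 0, 50, 0, 0, 0, 0, 0, 50, 0, 0, 0, -30, -20, 30, 0, 0, 0, -40, -20, 0, 0, 0, 0, -40, -30, 0, 0, 0, 0, -40, -30, 0, 0, 0, 0, 0, 0, 0, 0, 0, 0]}}

```text
clock: 14.5
position: [0.3995, 0.0231, 0.2945]
ee_rot: [2.428, 1.991, -0.002]
force: [-0.4, 0.4, 0.4]
width: 0.008
gripper_force: 0.0
```

Run:
```python
from h import *
s=readout.observe();print(toC(s['position'],C).round(1),s['force'],s['clock']);bar()
a=vision.get_image('top')[220:350,235:400,::-1];b=vision.get_image('side')[205:335,305:405,::-1]
cv2.imwrite('pics/f.png',cv2.resize(np.hstack([a,b]),None,fx=3,fy=3,interpolation=cv2.INTER_CUBIC))
```

```text
[ -29.1 -129.9  294.5] [-0.39886699  0.3520034   0.43594412] 14.5
[(np.int32(13), [339.0, 264.0]), (np.int32(19), [354.9, 267.6])]
[-126.4    6.9  176. ]
[-125.7  -35.1  176. ]
```

View pics/f.png

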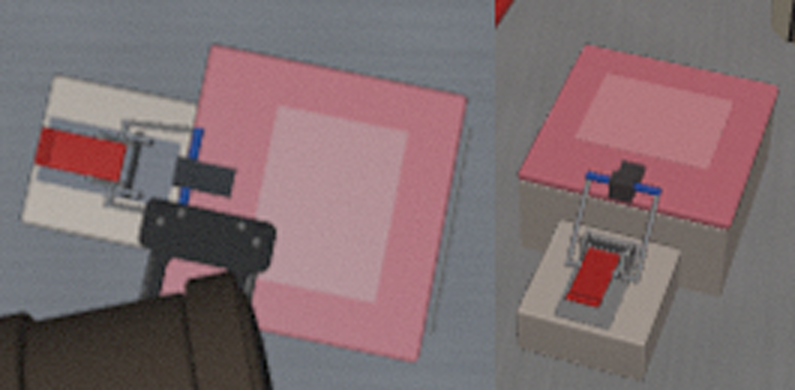

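The lid is closed, the blue bar is held behind and under the dark hook (side part, bar ends at (597,176) and (650,190)), and the red lever lies flat with the robot clear. Handing in.

```bash
python3 -c "
from cell import arm
print(arm.sign_off())"
```

```text
the job is handed in; nothing more can be done
None
```

The cake carrier is ready to travel: the lid is fully closed, the bail is hooked under the keeper and the lever lies flat past centre. The job was handed in after about 15 s of robot time, with the robot clear and the bowl, dish, jar and spatula not touched.

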